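# Vent the plate manifold and crack its bleed valve a quarter turn

### The job

Get the vacuum manifold ready: first push the sprung vent plunger all the way down and let it spring back. Then turn the bleed valve's thumbscrew clockwise (seen from above) until it seats, and back it off a quarter turn. Finish with the thumbscrew still gripped between the fingers and held steady there, do not let go, and leave the bottle, tip box and tape roll where they are.

Things in the scene. Friction and masses are not known exactly. Their poses are not given: they have to be found in the camera images.
- manifold: Fixed white vacuum manifold, 130 (x) x 390 (y) x 45 mm high; origin under its centre, at bench height. A green 96-well plate 85 x 127 mm, 14 mm thick, is fixed mid-deck. Near each end of the deck (140 mm from the centre along y, up to 20 mm off along x) stands a round steel module: bleed valve at one end, vent at the other; which is which varies.
- thumbscrew: Black wing thumbscrew of the bleed valve: an upright flat bar 42 long (x), 12 thick (y), 32 mm tall, turning about the vertical. Origin on the axis at the bar's underside, 70 mm above the bench; z up. A steel nose 6 mm in diameter sticks 7 mm out of its +x end; a white line on top marks that end. It stands on a steel foot 52 mm across (34 at the top), whose top is 7 mm below the bar.
- thumb_grip (a point): Grip point of the thumbscrew: on its axis, 18 mm above the bar's underside (88 mm above the bench, 14 mm below its top). Axes as thumbscrew; pinch across y.
- bleed (a joint): Angle of the thumbscrew, rad: 0 = seated (hard stop; the nose is then over the small black rib on the foot); grows as it is backed off, anticlockwise from above; hard stop at 4.5. Starts 0.9 to 3.0 open. Turns with about 0.04 N m of friction, stays where left, does not rise or sink.
- plunger (a joint): Stroke of the vent plunger in m: 0 = up, 0.012 = fully down on its hard stop. The spring needs about 3 N to start and 10 N at full stroke, and returns it when let go.
- plunger_top (a point): Centre of the top face of the vent plunger, a black round cap 34 mm in diameter on a steel housing 38 mm in diameter; 89 mm above the bench when up. z up; pushed straight down.
- bottle: Loose bystander: amber bottle 60 mm in diameter, 120 mm tall, white cap, standing off one end of the manifold. Origin under its centre.
- tipbox: Loose bystander: blue pipette tip box 85 x 120 x 55 mm high, on the robot's side of the manifold. Origin under its centre.
- tape: Loose bystander: roll of orange tape lying flat, 80 mm in diameter, 19 mm high, beyond the manifold. Origin under its centre.

How it is judged:
On the way, in this order (a step that is already met when the one before it is completed fails the run):
1. the vent plunger is pushed fully down (at least 10.5 of its 12 mm) (value of joint plunger above 0.0105 m), for 0.1 s.
2. with the plunger sprung back up, the thumbscrew is turned home on its seat (within 0.06 rad) (value of joint bleed below 0.06 rad and value of joint plunger below 0.002 m), for 0.1 s.
At the end, for the whole second after the job is handed in: The thumbscrew stands a quarter turn off its seat (1.57 rad, give or take 0.26), still, gripped by the fingers with more than 2 N and with the TCP within 30 mm of its grip point; the plunger is up (within 2 mm) (value of joint bleed between 1.31 and 1.83 rad and velocity of joint bleed between -0.1 and 0.1 rad/s and contact force between the fingers and thumbscrew above 2 N and distance between the grasp point and thumb_grip below 0.03 m and value of joint plunger below 0.002 m); the arm keeps its last pose, push and grip.
It fails at once if the bottle, tip box or tape roll is moved more than 20 mm (distance of any of bottle, tipbox, tape from where it was at the start of the episode above 0.02 m).
It also fails if it takes over 72 s, if anything falls off the work surface, if the arm or the gripper's body presses on something with over 40 N, if the wrist force passes 120 N, or if a joint passes its speed limit or range.

### The arm

A 6-joint arm with a two-finger parallel gripper is mounted at the origin on the work surface. World frame = base frame: x ahead of the robot, y to its left, z up, the work surface at z = 0. Lengths are in m, angles in rad, forces in N, time in s.
With the tool pointing down it reaches from about 0.25 to 0.85 m from the base axis. Payload 12.5 kg.
Tool frame: the origin (TCP) lies between the finger pads, 19 mm behind the fingertips; this is the grasp point; z points along the fingers, y is the line along which they close (so a half turn about z gives the same grasp; the last joint's range is limited). The gripper opens to 93 mm and grips with 3 to 60 N. Pads are 15 mm wide; open, the fingers measure 128 mm over their backs; the gripper's body (75 mm by 188 mm) begins 65 mm behind the grasp point.
Start: joints at [1.223, 0.351, 1.652, -0, 1.139, -0.085], TCP at [0.143, 0.531, 0.237] pointing down, gripper open.
Joint ranges: [-2.75, 2.75], [-0.79, 2.1], [0.01, 2.65], [-1.57, 4.71], [0.07, 3.14], [-2.87, 2.87]. Speed limits (rad/s): [2.22, 2.22, 2.79, 3.14, 3.14, 3.14].

### API

Orientations are given as a rotation vector (axis times angle).
In Python, from station import manip gives the robot as it stands. The module is installed in compiled form; this text tells all that it offers.
- The arm moves only by the shell command python3 -m creep 'ROWS' [FORCE]. ROWS is JSON, a list of rows, each a list of 3 entries, a list of its own where there are three numbers: the shift along the tool's x, y, z in mm, then the turn, a rotation vector about the tool's x, y, z in rad, then the closure, from -1 (fully open) to 1 (shut). In form: [[[dx, dy, dz], [ax, ay, az], jaw], ...]. A call has 1 to 12 rows; each row is the pose to reach, as a shift and turn from the pose commanded when the call began, along the tool's axes at that moment; what a row does not reach only later rows make up. A row lasts 1/12 s, in which the tool goes at most 41.7 mm and 7.16 degrees, less where a joint would pass 70% of its speed; a pose out of reach is approached as far as the arm can. A call with a gripper value outside its range is refused whole. The fingers move at their own pace and stop on an object; FORCE is the grip in N (left out, the last holds). Time passes only in rows, so rows that repeat a pose let the fingers close. It gives the time, the measured TCP pose, the force, the opening and the grip force at its end, in the units of the state.
- manip.get_state(): the state, without advancing time (a new reading comes with each control period).
- manip.capture(name): name is "scene" or "top" or "wrist"; returns (picture, depth): 400x640x3 uint8, red, green, blue; 400x640 float32, m along the optical axis (not along the pixel's ray), 0 where there is no reading.
- manip.camera_info(name): a dict with "camera_matrix" (3x3 intrinsics, pixels), "R" (3x3) and "t" (3): a world point X has camera coordinates R X + t. Camera axes: x right, y down, z forward; pixel columns grow to the right and rows downward; lengths in m; the calibration is good to about 2 mm. A picture is of the moment at which its call begins: read the wrist's pose just before it. camera_info takes no time and is no camera call; for the wrist camera it gives the pose at the moment of the call.
- manip.job_done(): hands the job in; it is judged then, once.
Trained networks look in the newest picture that a camera, given by its name, has taken for a name from the list of things; names that differ only in an ending like _2 or _b are one class to them, and where a whole thing is asked for, a point or a joint stands for the part that bears it (a point fixed in the world has none). Each returns a list of dicts, best first, with "confidence" (0 to 1); they miss things now and then, are a little off and sometimes report something else, mostly with a low value. They report only what shows in the picture. A call takes as long as a camera call.
- manip.find_in(camera, thing): "box" ([centre column, centre row, width, height] as shares, 0 to 1, of the picture: columns of its width, rows of its height, round what is visible of it).
- manip.trace(camera, thing): "mask" (400x640 bool, what is visible of it) and "box" ([centre column, centre row, width, height] as shares, 0 to 1, of the picture: columns of its width, rows of its height, round what is visible of it).
- manip.tip_of(camera, thing): "centre" ([column, row] as shares, 0 to 1, of the picture: columns of its width, rows of its height: a listed point, or the origin of a listed thing).
The state is a dict: "time": time; "qpos": joint angles; "joint_vel": joint speeds; "effort": joint torques, N m; "tcp_pos": TCP position; "eef_rot": TCP orientation; "wrist_force": force on the tool from outside, world axes, zero at the start; "wrist_torque": the same for the moment, N m; "width": finger opening in m; "grip_force": force on a finger pad.
Only numpy, scipy, OpenCV 4.12 (cv2) and the standard library are available. Lean on these libraries where they do the work, as an engineer would, in place of code of your own. Each camera call takes 0.05 s, during which the arm holds its last target. There are 200 camera calls.

## Working session

There is one attempt and no reset: what is moved stays moved. The work goes in short steps, Python scripts to look and compute and a shell command to move; the robot and the scene stay as the last step left them, time stands still between calls to the robot, and variables do not carry over. Pictures are saved under pics/ and viewed, at most 10 in all, crops included, and the job is handed in when it is done.

```bash
mkdir -p pics; cat > h.py <<'E'
import numpy as np, cv2
from scipy.spatial.transform import Rotation as Ro
from station import manip
def save(cam,name):
    p,d=manip.capture(cam); cv2.imwrite(f'pics/{name}.png',p[:,:,::-1]); return p,d
def ray(cam,c):
    I=manip.camera_info(cam);K,R,t=[np.array(I[k]) for k in('camera_matrix','R','t')]
    v=R.T@np.linalg.inv(K)@np.array([c[0]*640,c[1]*400,1]); return -R.T@t,v
def atz(cam,c,z):
    o,v=ray(cam,c); return o+v*(z-o[2])/v[2]
def tri(rays):
    A=np.zeros((3,3));b=np.zeros(3)
    for o,v in rays:
        v=v/np.linalg.norm(v);P=np.eye(3)-np.outer(v,v);A+=P;b+=P@o
    return np.linalg.solve(A,b)
def cloud(cam,d,m):
    I=manip.camera_info(cam);K,R,t=[np.array(I[k]) for k in('camera_matrix','R','t')]
    r,c=np.nonzero(m&(d>0));z=d[r,c]
    X=np.linalg.inv(K)@np.array([c+.5,r+.5,np.ones(len(r))])*z
    return (R.T@(X-t[:,None])).T
E
python3 - <<'E'
from h import *
np.set_printoptions(precision=4,suppress=True)
s=manip.get_state();print(s['time'],s['tcp_pos'],s['eef_rot'],s['width'])
print(Ro.from_rotvec(s['eef_rot']).as_matrix())
rays={}
for cam in('top','scene'):
    save(cam,cam+'0')
    for th in('thumb_grip','plunger_top','bottle','tipbox','tape','manifold'):
        for q in manip.tip_of(cam,th)[:2]:
            c=q['centre'];z={'thumb_grip':.088,'plunger_top':.089}.get(th,0)
            print(cam,th,round(q['confidence'],2),np.array(c)*[640,400],atz(cam,c,z))
            rays.setdefault(th,[]).append(ray(cam,c)) if q['confidence']>.5 else 0
for k,v in rays.items():
    if len(v)==2: print(k,tri(v))
E
```

```text
0.0 [0.1428 0.5308 0.2369] [-0.4116 -3.1143  0.0018] 0.09306972971679768
[[-0.9657  0.2598 -0.0004]
 [ 0.2598  0.9657 -0.0011]
 [ 0.0001 -0.0012 -1.    ]]
top thumb_grip 0.45 [356.288 241.52 ] [ 0.5043 -0.138   0.088 ]
top plunger_top 0.59 [238.592 223.6  ] [0.5396 0.1376 0.089 ]
top bottle 0.87 [402.88 273.6 ] [ 0.4351 -0.265   0.    ]
top tipbox 0.91 [280.32 283.68] [0.4037 0.0408 0.    ]
top tape 0.6 [323.072 181.6  ] [ 0.6665 -0.0603  0.    ]
top manifold 0.74 [297.408 233.2  ] [0.5304 0.0022 0.    ]
scene thumb_grip 0.71 [390.4  236.92] [0.5513 0.1379 0.088 ]
scene thumb_grip 0.49 [334.976 168.68 ] [ 0.5117 -0.1222  0.088 ]
scene plunger_top 0.54 [391.872 237.08 ] [0.5499 0.1405 0.089 ]
scene bottle 0.77 [328.128 164.2  ] [ 0.4378 -0.2688  0.    ]
scene tipbox 0.82 [409.024 217.32 ] [0.3964 0.0358 0.    ]
scene tape 0.9 [293.184 228.28 ] [ 0.6571 -0.0691  0.    ]
scene manifold 0.59 [354.496 225.2  ] [ 0.5275 -0.0065  0.    ]
plunger_top [0.5424 0.1368 0.0821]
bottle [ 0.4368 -0.2663  0.0005]
tipbox [0.4032 0.0409 0.0065]
tape [ 0.6631 -0.0594  0.0103]
manifold [0.531  0.0008 0.0065]
```

View pics/top0.png

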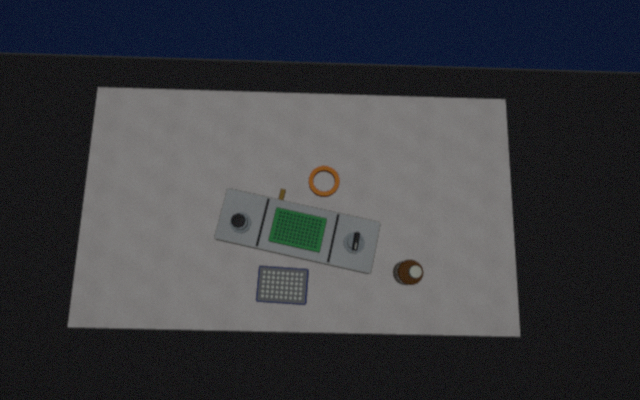

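View pics/scene0.png

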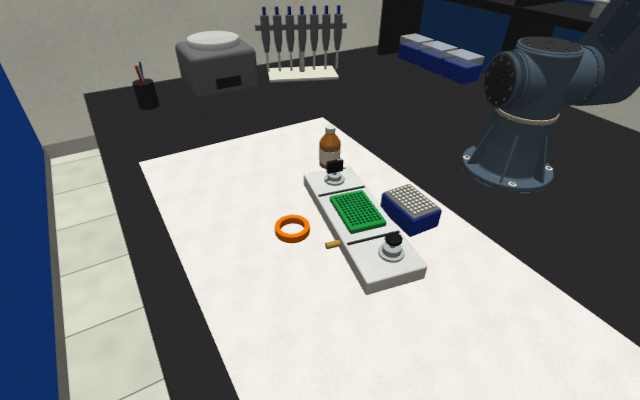

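The top view shows the black plunger cap at about (238,220), the wing thumbscrew at about (355,241) and the bottle at (408,272). The scene view agrees: plunger near, at (393,240), and thumbscrew far, at (335,167). The network's scene "thumb_grip" at (390,237) is a false hit. Next I move over the plunger with the fingers closing.

```bash
python3 -m creep '[[[-466,-282,-30],[0,0,0],1],[[-466,-282,-30],[0,0,0],1],[[-466,-282,-30],[0,0,0],1],[[-466,-282,-30],[0,0,0],1],[[-466,-282,-30],[0,0,0],1],[[-466,-282,-30],[0,0,0],1],[[-466,-282,-30],[0,0,0],1],[[-466,-282,-30],[0,0,0],1],[[-466,-282,-30],[0,0,0],1],[[-466,-282,-30],[0,0,0],1],[[-466,-282,-30],[0,0,0],1],[[-466,-282,-30],[0,0,0],1]]' 20
python3 - <<'E'
from h import *
s=manip.get_state();print(s['time'],s['tcp_pos'],s['eef_rot'],s['width'],s['joint_vel'])
I=manip.camera_info('wrist');R=np.array(I['R']);print(-R.T@np.array(I['t']),R)
save('wrist','w1')
for th in('plunger_top','thumb_grip'):
    for q in manip.tip_of('wrist',th)[:2]:
        c=q['centre'];print(th,q['confidence'],np.array(c)*[640,400],atz('wrist',c,.089))
E
```

```text
time: 1.7
tcp_pos: [0.4893, 0.1687, 0.2653]
eef_rot: [0.412, 3.114, 0.0]
wrist_force: [1.2, 0.7, 0.5]
width: 0.0168
grip_force: 0.0
1.7 [0.48933338 0.16868342 0.26528012] [4.11851908e-01 3.11401171e+00 3.77615436e-04] 0.01683964409624936 [-0.86505881  0.33989565 -0.51465657  0.0013884   0.17293209 -0.86023706]
[0.42241821 0.18687714 0.41283396] [[ 2.58207765e-01  9.66089411e-01  2.86043609e-05]
 [ 9.35490608e-01 -2.50036982e-01  2.49677452e-01]
 [ 2.41217895e-01 -6.44418976e-02 -9.68329060e-01]]
plunger_top 0.59 [308.288 250.48 ] [0.55139159 0.13782726 0.089     ]
thumb_grip 0.84 [ 38.4  275.32] [ 0.50318716 -0.13417955  0.089     ]
```

```bash
python3 - <<'E'
from h import *
np.set_printoptions(precision=4,suppress=True)
s=manip.get_state();print(s['time'],s['tcp_pos'],s['eef_rot'],s['width'],s['joint_vel'])
p,d=save('wrist','w2')
for th in('plunger_top','thumb_grip','thumbscrew'):
    for q in manip.tip_of('wrist',th)[:2]:
        c=q['centre'];print(th,q['confidence'],np.array(c)*[640,400],atz('wrist',c,.089))
for th in('plunger','thumbscrew'):
    for q in manip.trace('wrist',th)[:1]:
        X=cloud('wrist',d,q['mask']);h=np.percentile(X[:,2],95);T=X[X[:,2]>h-.006]
        print(th,q['confidence'],h,T.mean(0),(T.max(0)+T.min(0))/2,len(T),np.array(q['box'])*[640,400,640,400])
        print(cv2.minAreaRect((T[:,:2]*1000).astype('f4')))
E
```

```text
1.85 [0.4895 0.1687 0.2648] [ 0.4176  3.1136 -0.0001] 0.005647359752412396 [ 0.0623 -0.0213  0.0367  0.0108  0.0011  0.0278]
plunger_top 0.58 [308.032 251.68 ] [0.5486 0.1415 0.089 ]
thumb_grip 0.6 [ 39.104 279.48 ] [ 0.5069 -0.133   0.089 ]
thumbscrew 0.6 [ 53.632 269.88 ] [ 0.501  -0.1136  0.089 ]
plunger 0.74 0.09067164654816856 [0.546  0.1551 0.0891] [0.5457 0.1542 0.0881] 239 [317.888 248.96   23.168  31.08 ]
((545.492431640625, 154.5680389404297), (31.718650817871094, 14.317497253417969), 2.4809253215789795)
```

View pics/w2.png

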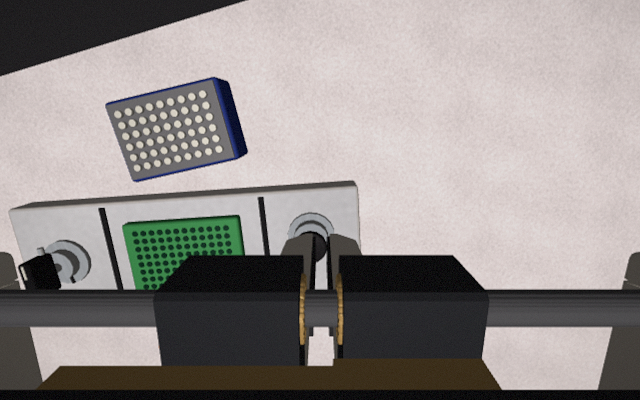

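The plunger, at about (312,240), is partly hidden by the fingers. The thumbscrew is at (45,270), with its nose and line towards the upper side of the image. I move past them for a clear view of both.

```bash
python3 -m creep '[[[-100,-110,0],[0,0,0],1],[[-100,-110,0],[0,0,0],1],[[-100,-110,0],[0,0,0],1],[[-100,-110,0],[0,0,0],1],[[-100,-110,0],[0,0,0],1],[[-100,-110,0],[0,0,0],1]]' 20
cat > m.py <<'E'
from h import *
import sys
np.set_printoptions(precision=4,suppress=True)
s=manip.get_state();print(s['time'],s['tcp_pos'],s['eef_rot'],s['width'])
p,d=save('wrist',sys.argv[1])
for th in('plunger_top','thumb_grip','thumbscrew'):
    for q in manip.tip_of('wrist',th)[:2]:
        c=q['centre'];print(th,q['confidence'],np.array(c)*[640,400],atz('wrist',c,{'plunger_top':.089,'thumb_grip':.088,'thumbscrew':.07}[th]),ray('wrist',c))
for th in('plunger','thumbscrew'):
    for q in manip.trace('wrist',th)[:1]:
        X=cloud('wrist',d,q['mask']);h=np.percentile(X[:,2],95);T=X[X[:,2]>h-.005]
        print(th,q['confidence'],h,T.mean(0),(T.max(0)+T.min(0))/2,len(T),np.array(q['box'])*[640,400,640,400])
        print(cv2.minAreaRect((T[:,:2]*1000).astype('f4')))
E
python3 m.py w3
```

```text
time: 2.65
tcp_pos: [0.5561, 0.0383, 0.2647]
eef_rot: [-0.413, -3.114, -0.0]
wrist_force: [-0.9, 0.4, -0.7]
width: 0.0005
grip_force: 0.0
2.65 [0.5561 0.0383 0.2647] [-0.413  -3.1139 -0.0002] 0.00046402162819348124
plunger_top 0.71 [423.296 152.08 ] [0.5482 0.1408 0.089 ] (array([0.4889, 0.0576, 0.4125]), array([ 0.1841,  0.2581, -1.0039]))
thumb_grip 0.91 [129.792 182.4  ] [ 0.5048 -0.1356  0.088 ] (array([0.4888, 0.0577, 0.4126]), array([ 0.0483, -0.5848, -0.9819]))
thumbscrew 0.78 [140.928 177.92 ] [ 0.5044 -0.1338  0.07  ] (array([0.4888, 0.0577, 0.4127]), array([ 0.0447, -0.5505, -0.9851]))
plunger 0.95 0.0910802832222085 [0.5465 0.1417 0.0897] [0.5471 0.1421 0.0891] 941 [424.384 152.4    38.592  32.2  ]
((546.8027954101562, 141.9130401611328), (30.73311424255371, 31.164180755615234), 60.438697814941406)
thumbscrew 0.73 0.10366504993629581 [ 0.5062 -0.1327  0.1022] [ 0.5064 -0.134   0.1021] 607 [132.224 181.96   36.48   55.52 ]
((506.47772216796875, -133.61273193359375), (12.223855972290039, 41.77476119995117), 80.10430145263672)
```

View pics/w3.png

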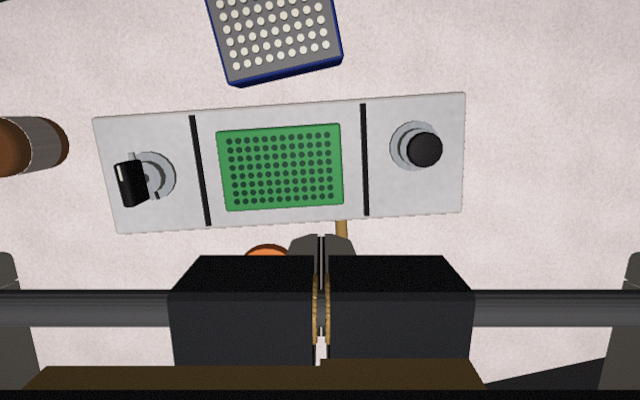

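The wrist view is clear: the plunger cap is at (424,150). The thumbscrew bar is at (132,182) with its white line and nose towards the top, which is about 170° in world yaw. The rib on the foot is at about (156,194). Now over the plunger and down to just above it.

```bash
python3 -m creep '[[[35.5,97,0],[0,0,0],1],[[35.5,97,0],[0,0,0],1],[[35.5,97,0],[0,0,0],1],[[35.5,97,35],[0,0,0],1],[[35.5,97,70],[0,0,0],1],[[35.5,97,105],[0,0,0],1],[[35.5,97,135],[0,0,0],1],[[35.5,97,150],[0,0,0],1],[[35.5,97,150],[0,0,0],1],[[35.5,97,150],[0,0,0],1]]' 20
```

```text
time: 3.78
tcp_pos: [0.5469, 0.1417, 0.115]
eef_rot: [-0.411, -3.114, 0.0]
wrist_force: [0.8, 0.6, -0.1]
width: 0.0003
grip_force: 0.0
```

```bash
python3 -m creep '[[[0,0,6],[0,0,0],1],[[0,0,11],[0,0,0],1],[[0,0,15],[0,0,0],1],[[0,0,18],[0,0,0],1],[[0,0,18],[0,0,0],1],[[0,0,18],[0,0,0],1]]'
```

```text
time: 4.28
tcp_pos: [0.5482, 0.1416, 0.0982]
eef_rot: [0.411, 3.112, 0.002]
wrist_force: [-0.4, 1.0, 7.8]
width: 0.0002
grip_force: 4.2
```

```bash
python3 -m creep '[[[0,0,1],[0,0,0],1],[[0,0,2],[0,0,0],1],[[0,0,3],[0,0,0],1],[[0,0,3],[0,0,0],1],[[0,0,3],[0,0,0],1],[[0,0,3],[0,0,0],1]]'
```

```text
time: 4.78
tcp_pos: [0.5482, 0.1416, 0.096]
eef_rot: [0.411, 3.111, 0.002]
wrist_force: [-1.5, 0.4, 16.1]
width: 0.0002
grip_force: 8.0
```

```bash
python3 -m creep '[[[0,0,2],[0,0,0],1],[[0,0,2],[0,0,0],1],[[0,0,2],[0,0,0],1],[[0,0,2],[0,0,0],1]]'
```

```text
time: 5.12
tcp_pos: [0.5484, 0.1417, 0.0958]
eef_rot: [0.411, 3.111, 0.002]
wrist_force: [-11.0, -1.5, 36.9]
width: 0.0006
grip_force: 18.3
```

The force rose to 37 N with no further travel, so the plunger is on its hard stop. I retract and go to look at the thumbscrew with the fingers open.

```bash
python3 -m creep '[[[0,0,-40],[0,0,0],1],[[0,0,-80],[0,0,0],1],[[0,0,-120],[0,0,0],0],[[0,0,-170],[0,0,0],-1],[[-45,-276,-170],[0,0,0],-1],[[-45,-276,-170],[0,0,0],-1],[[-45,-276,-170],[0,0,0],-1],[[-45,-276,-170],[0,0,0],-1],[[-45,-276,-170],[0,0,0],-1],[[-45,-276,-170],[0,0,0],-1],[[-45,-276,-170],[0,0,0],-1],[[-45,-276,-170],[0,0,0],-1]]'
python3 -m creep '[[[0,0,0],[0,0,0],-1],[[0,0,0],[0,0,0],-1],[[0,0,0],[0,0,0],-1]]'
python3 m.py w4
python3 - <<'E'
from h import *
p=cv2.imread('pics/w4.png');cv2.imwrite('pics/w4c.png',cv2.resize(p[60:280,180:460],None,fx=2.7,fy=2.7,interpolation=3))
print(manip.get_state()['qpos'])
E
```

```text
time: 6.12
tcp_pos: [0.5182, -0.1415, 0.2624]
eef_rot: [0.418, 3.113, -0.002]
wrist_force: [-0.7, -0.1, 0.5]
width: 0.0628
grip_force: 0.0
time: 6.37
tcp_pos: [0.5189, -0.136, 0.262]
eef_rot: [0.41, 3.115, 0.0]
wrist_force: [-0.6, -0.2, -0.1]
width: 0.0828
grip_force: 0.0
6.3667 [ 0.5189 -0.136   0.262 ] [0.4099 3.1146 0.0002] 0.08278364136389627
plunger_top 0.98 [616.   144.68] [0.5497 0.137  0.089 ] (array([ 0.4521, -0.1178,  0.4096]), array([ 0.3073,  0.8024, -1.0093]))
thumb_grip 0.57 [318.528 175.8  ] [ 0.5078 -0.1349  0.088 ] (array([ 0.4521, -0.1179,  0.4096]), array([ 0.1708, -0.0522, -0.9867]))
thumbscrew 0.59 [318.528 169.32 ] [ 0.5046 -0.1344  0.07  ] (array([ 0.4521, -0.118 ,  0.4096]), array([ 0.1532, -0.0476, -0.9913]))
plunger 0.88 0.09046233429555073 [0.5469 0.1395 0.0891] [0.5472 0.1409 0.0885] 1112 [617.472 142.2    44.992  38.8  ]
((547.4697265625, 140.8306884765625), (33.56260681152344, 32.937469482421875), 74.34605407714844)
thumbscrew 0.76 0.10368147537251116 [ 0.5048 -0.1355  0.1022] [ 0.5057 -0.1354  0.1017] 556 [318.08  170.52   17.472  55.2  ]
((505.5069885253906, -135.67767333984375), (11.63048267364502, 41.006797790527344), 81.25848388671875)
[-3.43943378e-01  3.01508080e-01  1.65735293e+00  1.42135948e-05
  1.18274336e+00 -1.65277615e+00]
```

View pics/w4c.png

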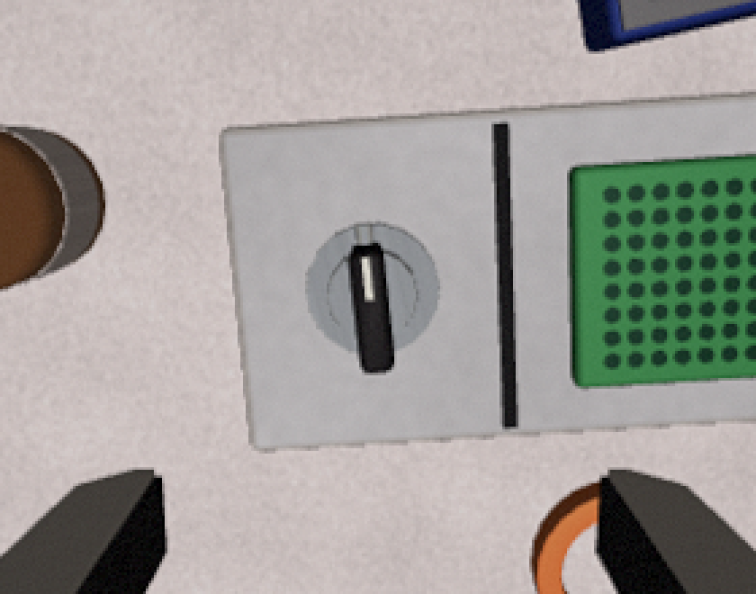

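The crop shows the bar nearly vertical with its white line and nose at the top (365,235). The foot is at (372,287), and the rib is hidden under the far end, so the valve is open close to 3 rad. With q6 at -1.65, one grip covers the whole clockwise turn and the back-off.

```bash
python3 -m creep '[[[12.5,-2.5,0],[0,0,-0.105],-1],[[12.5,-2.5,40],[0,0,-0.105],-1],[[12.5,-2.5,80],[0,0,-0.105],-1],[[12.5,-2.5,115],[0,0,-0.105],-1],[[12.5,-2.5,145],[0,0,-0.105],-1],[[12.5,-2.5,165],[0,0,-0.105],-1],[[12.5,-2.5,172],[0,0,-0.105],-1],[[12.5,-2.5,172],[0,0,-0.105],-1],[[12.5,-2.5,172],[0,0,-0.105],-1]]' 30
python3 -m creep '[[[0,0,0],[0,0,0],1],[[0,0,0],[0,0,0],1],[[0,0,0],[0,0,0],1],[[0,0,0],[0,0,0],1],[[0,0,0],[0,0,0],1],[[0,0,0],[0,0,0],1],[[0,0,0],[0,0,0],1],[[0,0,0],[0,0,0],1],[[0,0,0],[0,0,0],1]]' 30
python3 -c "
from station import manip
s=manip.get_state();print(s['qpos'],s['wrist_torque'])"
```

```text
time: 7.42
tcp_pos: [0.5066, -0.1362, 0.0908]
eef_rot: [0.247, 3.131, -0.0]
wrist_force: [0.8, 0.2, 0.6]
width: 0.0934
grip_force: 0.0
time: 8.17
tcp_pos: [0.5061, -0.1361, 0.0899]
eef_rot: [-0.248, -3.132, -0.0]
wrist_force: [-0.4, -0.5, -0.2]
width: 0.0368
grip_force: 0.0
[-3.51597896e-01  5.09598986e-01  1.83616690e+00 -8.55383383e-06
  7.95881348e-01 -1.76458217e+00] [ 0.00862076 -0.02240944  0.01065045]
```

```bash
python3 -m creep '[[[0,0,0],[0,0,0],1],[[0,0,0],[0,0,0],1],[[0,0,0],[0,0,0],1],[[0,0,0],[0,0,0],1],[[0,0,0],[0,0,0],1],[[0,0,0],[0,0,0],1],[[0,0,0],[0,0,0],1]]' 30
python3 -m creep '[[[0,0,0],[0,0,0.1],1],[[0,0,0],[0,0,0.2],1],[[0,0,0],[0,0,0.3],1],[[0,0,0],[0,0,0.4],1],[[0,0,0],[0,0,0.5],1],[[0,0,0],[0,0,0.6],1],[[0,0,0],[0,0,0.6],1],[[0,0,0],[0,0,0.6],1]]' 30
cat > s.py <<'E'
from station import manip;import numpy as np
np.set_printoptions(precision=3,suppress=True)
s=manip.get_state();r=s['eef_rot'];print('q6',s['qpos'][5],'yaw',2*np.arctan2(r[1],r[0])%6.2832,'T',s['wrist_torque'],'F',s['wrist_force'],s['tcp_pos'],s['grip_force'])
E
python3 s.py
```

```text
time: 8.75
tcp_pos: [0.5061, -0.1359, 0.0899]
eef_rot: [-0.248, -3.132, -0.001]
wrist_force: [1.7, 3.7, 1.0]
width: 0.0119
grip_force: 30.0
time: 9.42
tcp_pos: [0.506, -0.1362, 0.0899]
eef_rot: [-1.158, -2.92, 0.0]
wrist_force: [-0.7, 1.2, 0.5]
width: 0.0118
grip_force: 30.0
q6 -1.1676103755545957 yaw 2.3868415663383464 T [ 0.209  0.108 -0.11 ] F [-0.713  1.228  0.55 ] [ 0.506 -0.136  0.09 ] 30.001186430454254
```

Gripped across the 12 mm bar, and it turns with the fingers. I carry on clockwise.

```bash
python3 -m creep '[[[0,0,0],[0,0,0.12],1],[[0,0,0],[0,0,0.24],1],[[0,0,0],[0,0,0.36],1],[[0,0,0],[0,0,0.48],1],[[0,0,0],[0,0,0.6],1],[[0,0,0],[0,0,0.72],1],[[0,0,0],[0,0,0.84],1],[[0,0,0],[0,0,0.96],1],[[0,0,0],[0,0,1.08],1],[[0,0,0],[0,0,1.2],1],[[0,0,0],[0,0,1.2],1],[[0,0,0],[0,0,1.2],1]]'
python3 s.py
python3 -m creep '[[[0,0,0],[0,0,0.1],1],[[0,0,0],[0,0,0.2],1],[[0,0,0],[0,0,0.3],1],[[0,0,0],[0,0,0.4],1],[[0,0,0],[0,0,0.5],1],[[0,0,0],[0,0,0.6],1],[[0,0,0],[0,0,0.6],1],[[0,0,0],[0,0,0.6],1]]'
python3 s.py
```

```text
time: 10.42
tcp_pos: [0.5054, -0.1363, 0.0899]
eef_rot: [-2.602, -1.758, 0.002]
wrist_force: [-4.9, -0.4, 4.5]
width: 0.0118
grip_force: 30.0
q6 0.031038938361600862 yaw 1.1883201682651627 T [-0.207  0.984 -0.025] F [-4.916 -0.374  4.498] [ 0.505 -0.136  0.09 ] 30.001839101314545
time: 11.08
tcp_pos: [0.5051, -0.1361, 0.0899]
eef_rot: [-3.006, -0.911, 0.004]
wrist_force: [-6.7, 0.7, 6.0]
width: 0.0122
grip_force: 30.0
q6 0.6308401398649426 yaw 0.5885258675130531 T [0.067 1.253 0.024] F [-6.704  0.739  6.029] [ 0.505 -0.136  0.09 ] 30.00201255083084
```

```bash
for i in 1; do python3 -m creep '[[[0,0,0],[0,0,0.06],1],[[0,0,0],[0,0,0.12],1],[[0,0,0],[0,0,0.18],1],[[0,0,0],[0,0,0.24],1],[[0,0,0],[0,0,0.3],1],[[0,0,0],[0,0,0.3],1]]'; python3 s.py; python3 -m creep '[[[0,0,0],[0,0,0.05],1],[[0,0,0],[0,0,0.1],1],[[0,0,0],[0,0,0.1],1]]'; python3 s.py; done
```

```text
time: 11.58
tcp_pos: [0.505, -0.1359, 0.0899]
eef_rot: [-3.109, -0.447, 0.004]
wrist_force: [-7.2, 0.9, 6.9]
width: 0.0117
grip_force: 30.0
q6 0.9338784363984485 yaw 0.2854512086313816 T [ 0.267  1.31  -0.045] F [-7.154  0.884  6.933] [ 0.505 -0.136  0.09 ] 30.00273495912552
time: 11.83
tcp_pos: [0.505, -0.1359, 0.0899]
eef_rot: [-3.127, -0.292, 0.004]
wrist_force: [-6.6, 2.7, 7.4]
width: 0.0119
grip_force: 30.0
q6 1.0332412514963696 yaw 0.1860708710657457 T [ 0.391  1.314 -0.017] F [-6.583  2.685  7.43 ] [ 0.505 -0.136  0.09 ] 30.0027135014534
```

```bash
python3 -m creep '[[[0,0,0],[0,0,0.05],1],[[0,0,0],[0,0,0.1],1],[[0,0,0],[0,0,0.1],1]]'; python3 s.py; python3 -m creep '[[[0,0,0],[0,0,0.05],1],[[0,0,0],[0,0,0.1],1],[[0,0,0],[0,0,0.1],1]]'; python3 s.py
```

```text
time: 12.08
tcp_pos: [0.505, -0.1358, 0.0899]
eef_rot: [-3.138, -0.135, 0.004]
wrist_force: [-6.7, 2.0, 7.1]
width: 0.0122
grip_force: 30.0
q6 1.1332573569951296 yaw 0.08605392845565607 T [ 0.497  1.37  -0.027] F [-6.651  2.02   7.093] [ 0.505 -0.136  0.09 ] 30.002731382846832
time: 12.33
tcp_pos: [0.505, -0.1358, 0.0899]
eef_rot: [-3.141, 0.021, 0.004]
wrist_force: [-6.9, 3.6, 7.6]
width: 0.0116
grip_force: 30.0
q6 1.2329983495919494 yaw 6.269609902324987 T [0.561 1.31  0.125] F [-6.912  3.569  7.605] [ 0.505 -0.136  0.09 ] 30.008221864700317
```

```bash
python3 -m creep '[[[0,0,0],[0,0,0.04],1],[[0,0,0],[0,0,0.04],1],[[0,0,0],[0,0,0.04],1]]'; python3 s.py; python3 -m creep '[[[0,0,0],[0,0,0.04],1],[[0,0,0],[0,0,0.04],1],[[0,0,0],[0,0,0.04],1]]'; python3 s.py
python3 - <<'E'
from h import *
p,d=save('wrist','w5');cv2.imwrite('pics/w5c.png',cv2.resize(p[150:330,210:430,::-1],None,fx=3,fy=3,interpolation=3))
E
```

```text
time: 12.58
tcp_pos: [0.505, -0.1358, 0.0899]
eef_rot: [-3.14, 0.078, 0.004]
wrist_force: [-6.6, 4.3, 7.0]
width: 0.0124
grip_force: 30.8
q6 1.2696106149423287 yaw 6.23330783720164 T [0.571 1.272 0.556] F [-6.638  4.35   6.958] [ 0.505 -0.136  0.09 ] 30.763196647167206
time: 12.83
tcp_pos: [0.5051, -0.1358, 0.0899]
eef_rot: [-3.138, 0.141, 0.004]
wrist_force: [-5.4, 3.5, 6.0]
width: 0.0125
grip_force: 31.9
q6 1.3094744000456715 yaw 6.193593038055818 T [0.64  1.173 0.713] F [-5.44   3.538  6.013] [ 0.505 -0.136  0.09 ] 31.93407603073865
```

View pics/w5c.png

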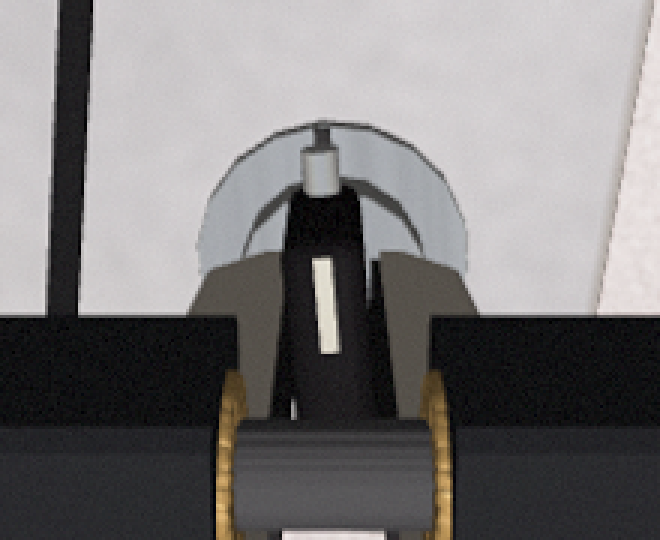

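The crop shows the nose (320,165) directly over the black rib (320,135). The torque climbed to 0.7 N·m without the bar following, so it is seated. The tool has over-twisted by about 0.07 rad, so I back off 1.64 rad.

```bash
python3 -m creep '[[[0,0,0],[0,0,-0.12],1],[[0,0,0],[0,0,-0.24],1],[[0,0,0],[0,0,-0.36],1],[[0,0,0],[0,0,-0.48],1],[[0,0,0],[0,0,-0.6],1],[[0,0,0],[0,0,-0.72],1],[[0,0,0],[0,0,-0.84],1],[[0,0,0],[0,0,-0.96],1],[[0,0,0],[0,0,-1.08],1],[[0,0,0],[0,0,-1.2],1],[[0,0,0],[0,0,-1.2],1]]'
python3 -m creep '[[[0,0,0],[0,0,-0.1],1],[[0,0,0],[0,0,-0.2],1],[[0,0,0],[0,0,-0.3],1],[[0,0,0],[0,0,-0.4],1],[[0,0,0],[0,0,-0.44],1],[[0,0,0],[0,0,-0.44],1],[[0,0,0],[0,0,-0.44],1],[[0,0,0],[0,0,-0.44],1],[[0,0,0],[0,0,-0.44],1]]'
python3 s.py
python3 - <<'E'
from h import *
p,d=save('wrist','w6');cv2.imwrite('pics/w6c.png',cv2.resize(p[150:330,210:430,::-1],None,fx=3,fy=3,interpolation=3))
for q in manip.trace('wrist','plunger')+[]: print(q['confidence'],np.percentile(cloud('wrist',d,q['mask'])[:,2],95))
p,d=manip.capture('top')
for th in('bottle','tipbox','tape'):
    for q in manip.tip_of('top',th)[:1]: print(th,atz('top',q['centre'],0))
for q in manip.trace('top','plunger'): print(q['confidence'],np.percentile(cloud('top',d,q['mask'])[:,2],[50,90]))
E
```

```text
time: 13.8
tcp_pos: [0.5054, -0.1362, 0.0899]
eef_rot: [-2.663, -1.664, 0.002]
wrist_force: [-5.2, 0.2, 4.4]
width: 0.0121
grip_force: 29.9
time: 14.55
tcp_pos: [0.5056, -0.1362, 0.0899]
eef_rot: [-2.25, -2.191, 0.001]
wrist_force: [-6.3, -0.4, 4.3]
width: 0.0119
grip_force: 29.9
q6 -0.3251980926859953 yaw 1.544564912036444 T [-0.109  1.023  0.018] F [-6.265 -0.355  4.275] [ 0.506 -0.136  0.09 ] 29.901739060878754
bottle [ 0.43118077 -0.26653538  0.        ]
tipbox [0.40095851 0.03178335 0.        ]
tape [ 0.66586809 -0.05836433  0.        ]
0.66 [0.05400759 0.05872378]
0.59 [0.08922719 0.09149485]
```

View pics/w6c.png

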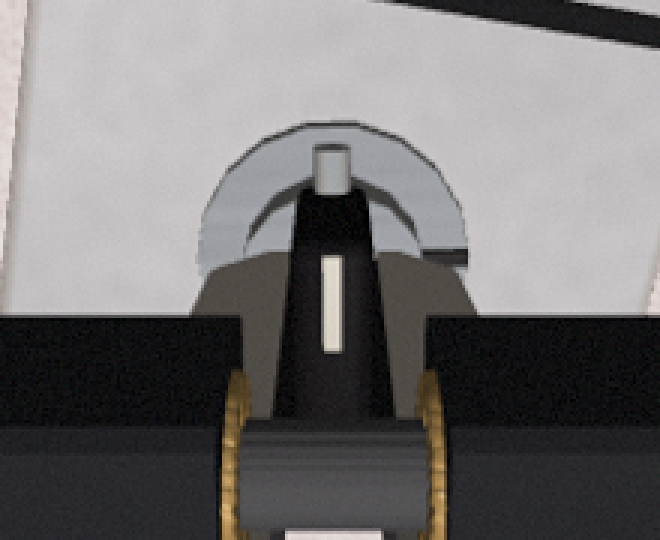

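The nose at (332,168) now stands a quarter turn from the rib at (443,258), with the bar square in the grip at 30 N. The plunger is up at 0.089–0.091 m and the bystanders are where they were.

```bash
python3 -c "
from station import manip
print(manip.job_done())"
```

```text
the job is handed in; nothing more can be done
None
```

The job is handed in (no verdict came back): the vent plunger was pushed to its stop and sprang back, and the thumbscrew was seated, backed off a quarter turn (about 1.57 rad) and is still gripped at 30 N, with the bottle, tip box and tape roll not moved.

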